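# Fan three metal specimen plates in the hardness-test tray

## Robot

A 7-joint arm with a two-finger parallel gripper is mounted at the origin on the work surface. World frame = base frame: x ahead of the robot, y to its left, z up, the work surface at z = 0. Lengths are in m, angles in degrees, forces in N, time in s.
With the tool pointing down it reaches from about 0.35 to 0.9 m from the base axis. Payload 8.1 kg.
Tool frame: the origin (TCP) lies on the centre line of the jaws, within the pads' length; the fingertips stand arm.tip_extent ahead of it and the grasp point (between the pads) lies 11 mm behind it (arm.tip_extent is the distance from the TCP to the fingertips, in m); z points along the fingers, y is the line along which they close (so a half turn about z gives the same grasp; the last joint's range is limited). The gripper opens to 85 mm and grips with 20 to 120 N. Pads are 22 mm wide; open, the fingers measure 114 mm over their backs; the gripper's body (76 mm by 85 mm) begins 54 mm behind the grasp point. The pads swing forward as they close: fully open they stand 13 mm farther back than shut.
Start: joints at [-70.737, 24.895, 1.432, 90.138, -0.665, 64.973, -4.303], TCP at [0.266, 0.566, 0.239] pointing down, gripper open.
Joint ranges: [-149.89, 149.89], [-25.12, 119.58], [-72.63, 75.52], [4.76, 147.25], [-75.54, 255.54], [6.69, 114.76], [-157.13, 157.13]. Speed limits (degrees/s): [127.2, 127.2, 172.46, 172.46, 180, 180, 180].

## Interface

Orientations are given as [roll, pitch, yaw] about the fixed x, y, z axes, in that order (R = Rz(yaw) Ry(pitch) Rx(roll)).
In Python, from bench import monitor, imaging, ticket, arm gives the robot as it stands.
- The arm moves only by the tool jog_arm, never from a script. Its argument "deltas" is text: rows parted by semicolons, each of 7 numbers parted by spaces: the turn, a rotation vector about the tool's x, y, z in degrees, then the shift along the tool's x, y, z in m, then the closure, from 0 (fully open) to 1 (shut). In form: ax ay az x y z gripper; .... A call has 1 to 8 rows; each row is the pose to reach, as a shift and turn from the pose commanded when the call began, along the tool's axes at that moment; what a row does not reach only later rows make up. A row lasts 1/10 s, in which the tool goes at most 50 mm and 8.59 degrees, less where a joint would pass 70% of its speed; a pose out of reach is approached as far as the arm can. A call with a gripper value outside its range is refused whole. The fingers move at their own pace and stop on an object; "grip_force" is the grip in N (left out, the last holds). Time passes only in rows, so rows that repeat a pose let the fingers close. It gives the time, the measured TCP pose, the force, the opening and the grip force at its end, in the units of the state.
- monitor.get_obs(): the state, without advancing time (a new reading comes with each control period).
- imaging.snapshot(name): name is "scene" or "top" or "wrist"; returns the picture (480x640x3 uint8, red, green, blue); there is no depth.
- imaging.calibration(name): a dict with "intrinsics" (3x3 intrinsics, pixels), "k1" (the pictures are not rectified: a ray, as slopes to the right and down, at radius r is drawn at 1 + k1 r^2 times it, then the intrinsics apply), "rvec" (rotation vector, rad) and "tvec" (3), from world to camera coordinates, as OpenCV has them. Camera axes: x right, y down, z forward; pixel columns grow to the right and rows downward; lengths in m; the calibration is good to about 2 mm. A picture is of the moment at which its call begins: read the wrist's pose just before it. calibration takes no time and is no camera call; for the wrist camera it gives the pose at the moment of the call.
- ticket.close_job(): hands the job in; it is judged then, once.
The state is a dict: "clock": time; "joint_pos": joint angles; "joint_velocities": joint speeds; "joint_efforts": joint torques, N m; "tcp_pos": TCP position; "ee_rot": TCP orientation; "wrist_force": force on the tool from outside, world axes, zero at the start; "ft_torque": the same for the moment, N m; "width": finger opening in m; "finger_force": force on a finger pad.
Only numpy, scipy, OpenCV 4.12 (cv2) and the standard library are available. Lean on these libraries where they do the work, as an engineer would, in place of code of your own. Each camera call takes 0.05 s, during which the arm holds its last target. There are 200 camera calls.

## Task

Lay the three metal plates in the specimen tray as an overlapping fan along the black lane, starting at the blue stop: copper first, flat and up against the stop, then brass, then steel, each with its edge on the tray floor and leaning back on the plate before it so that about half of that plate still shows. Keep them in line with the lane and inside it, do not drop them, and leave the black plate in the rack and the other things on the bench where they are.

Things in the scene. Friction and masses are not known exactly. Their poses are not given: they have to be found in the camera images.
- tray: fixed aluminium specimen tray, 220 x 116 mm, floor 4 mm thick, lips 8 mm high on two long sides and the far end (3 mm thick). Origin under its centre on the table; x runs along its length away from the stop, y across, z up. A blue stop block (76 mm wide, 12 mm thick, 24 mm high) closes the -x end; a flat black lane 66 mm wide runs along the middle, so a plate in the middle has about 10 mm of lane on either side
- tray_stop (a point): point on the tray floor (4 mm above the table) at the foot of the stop's inner face, in the middle of the lane; axes as the tray's. The tray floor runs 206 mm from here along x
- rack: fixed blue rack, 150 x 64 mm, with three slots across it, centred at x = -45, 0 and +45 mm; each slot is 10 mm wide, runs along y, its floor 5 mm and its ridges' tops 21 mm above the table (ridges 7 mm thick). Origin under its centre on the table; z up. The brass, steel and black plates stand in the slots in any order
- copper: Copper plate, 70 x 45 x 8 mm, about 0.2 kg, no marked side. Origin at its centre; x along its 70 mm length, y along its 45 mm width, z through its thickness. Starts lying flat on the green mat with a specimen puck about 65 mm from its centre off each short end; its long sides are free, with about 80 mm of clear table beyond its centre on either side across its width, so the spot it leaves is room to tip another plate down
- brass: Brass (yellow) plate, 70 x 45 x 8 mm, about 0.2 kg, no marked side. Origin at its centre; x along its 70 mm length, y along its 45 mm width, z through its thickness. Starts standing on a long edge in one of the rack's three slots (y upright, top edge 50 mm above the table, length across the rack), so it cannot be laid into the tray in that grip: it must be stood or tipped down somewhere free, let go, and taken again by its 45 mm width.
- steel: Bare steel (grey) plate, 70 x 45 x 8 mm, about 0.2 kg, no marked side. Origin at its centre; x along its 70 mm length, y along its 45 mm width, z through its thickness. Starts standing on a long edge in one of the rack's three slots (y upright, top edge 50 mm above the table, length across the rack), so it cannot be laid into the tray in that grip: it must be stood or tipped down somewhere free, let go, and taken again by its 45 mm width.
- phenolic: Bystander: black phenolic plate of the same size (lighter) in the third slot of the rack; stays there
- puck_black: Bystander: black resin specimen puck, 30 mm across, 22 mm high, near one short end of the copper plate; origin under its centre
- puck_green: Bystander: green resin specimen puck, 30 mm across, 22 mm high, near the other short end of the copper plate; origin under its centre
- gauge_stand: Obstacle: fixed dial-gauge stand beyond the mat; base 70 x 70 x 18 mm, origin under it; a round column 16 mm across rises from its middle to 140 mm; the gauge, 56 mm across, hangs 90 mm along its +x between 30 and 133 mm height
- etchant: Bystander: amber bottle, 56 mm across, 120 mm high, at the back of the work area or out at its left side of the work area or out at its left side; origin under its centre
- paste_jar: Bystander: white jar with blue cap, 60 mm across, 50 mm high, at the back of the work area or out at its left side; origin under its centre
- dish: Bystander: white dish, 80 mm across, 20 mm high, at the back of the work area or out at its left side; origin under its centre
- screwdriver: Bystander: screwdriver 170 mm long lying near the robot at one side
Mind the look-alikes: they are no part of the job. There is more than one size of the copper; the job needs the smaller.

How it is judged:
By the outcome, as a careful person would: the job done as asked, in the order asked, and still so for the second after the job is handed in, with the robot touching nothing.
It also fails if it takes over 72 s, if anything falls off the work surface, if the arm or the gripper's body presses on something with over 40 N, if the wrist force passes 120 N, or if a joint passes its speed limit or range.

## Working session

There is one attempt and no reset: what is moved stays moved. The work goes in short steps, Python scripts to look and compute and a tool call to move; the robot and the scene stay as the last step left them, time stands still between calls to the robot, and variables do not carry over. Pictures are saved under pics/ and viewed, at most 10 in all, crops included, and the job is handed in when it is done.

Besides the shell and the picture viewer there is one more tool, called as name(argument=value, ...), one argument or row to a line, values as JSON. jog_arm: Moves the arm, as the interface text tells. Its arguments: {"type":"object","properties":{"deltas":{"type":"string"},"grip_force":{"type":"number"}},"required":["deltas"]}

```bash
ls; mkdir -p pics
cat > h.py <<'E'
import numpy as np, cv2
from scipy.spatial.transform import Rotation as R
from bench import monitor, imaging, ticket, arm
def cam(n):
    c=imaging.calibration(n); return c
def rays(c,px):
    K=np.array(c["intrinsics"]);k1=c["k1"]
    px=np.atleast_2d(px).astype(float)
    d=np.stack([(px[:,0]-K[0,2])/K[0,0],(px[:,1]-K[1,2])/K[1,1]],1)
    u=d.copy()
    for _ in range(20): u=d/(1+k1*(u**2).sum(1,keepdims=True))
    Rm=cv2.Rodrigues(np.array(c["rvec"],float))[0];t=np.array(c["tvec"],float).ravel()
    w=np.c_[u,np.ones(len(u))]@Rm
    return -Rm.T@t,w
def onz(c,px,z):
    o,w=rays(c,px); return o+w*((z-o[2])/w[:,2])[:,None]
def proj(c,P):
    Rm=cv2.Rodrigues(np.array(c["rvec"],float))[0];t=np.array(c["tvec"],float).ravel()
    q=np.atleast_2d(P)@Rm.T+t; u=q[:,:2]/q[:,2:]; u=u*(1+c["k1"]*(u**2).sum(1,keepdims=True))
    K=np.array(c["intrinsics"]); return u*[K[0,0],K[1,1]]+[K[0,2],K[1,2]]
def snap(n,f):
    im=imaging.snapshot(n); cv2.imwrite(f"pics/{f}.png",im[:,:,::-1]); return im
E
python3 - <<'E'
from h import *
for n in ("top","scene"):
    snap(n,n+"0"); c=cam(n); print(c, rays(c,[320,240]))
print(monitor.get_obs(), arm.tip_extent)
E
```

```text
pics
{'intrinsics': array([[451.56717924,   0.        , 317.5993    ],
       [  0.        , 451.56717924, 246.50524656],
       [  0.        ,   0.        ,   1.        ]]), 'k1': -0.046374478157423585, 'rvec': array([ 2.16314922, -2.12050538,  0.14205265]), 'tvec': array([0.01731216, 0.52324045, 1.16028237])} (array([0.35174819, 0.01291738, 1.22329139]), array([[ 0.15714302,  0.00731989, -0.98766811]]))
{'intrinsics': array([[518.58889766,   0.        , 318.18076615],
       [  0.        , 518.58889766, 235.432303  ],
       [  0.        ,   0.        ,   1.        ]]), 'k1': -0.09058339491317946, 'rvec': array([ 1.48095979,  2.21334569, -0.790198  ]), 'tvec': array([ 0.19467862, -0.35435405,  1.53124905])} (array([1.21353481, 0.30535053, 0.97071341]), array([[-0.57185021, -0.24299029, -0.78360254]]))
{'clock': 0.1, 'joint_pos': array([-70.73740143,  24.93215501,   1.43092449,  90.18382179,
        -0.66570459,  64.9728112 ,  -4.30233882]), 'joint_velocities': array([-0.00291558, -0.07333921,  0.0571847 , -0.11980553,  0.07605406,
        0.10327874, -0.0081044 ]), 'joint_efforts': array([ 3.67417058e-03, -6.71758032e+01,  1.02875523e+00, -3.16898489e+01,
        1.58203952e-02,  7.33926427e-03, -1.08313868e-04]), 'tcp_pos': array([0.26538611, 0.56537386, 0.23860819]), 'ee_rot': array([-1.79919783e+02,  6.38192625e-03,  1.54854963e+02]), 'wrist_force': array([ 0.61395208, -0.4230743 , -0.17098535]), 'ft_torque': array([ 0.02608428,  0.02411308, -0.03157399]), 'finger_force': 0.0, 'width': 0.08543030669355202} 0.008
```

View pics/top0.png

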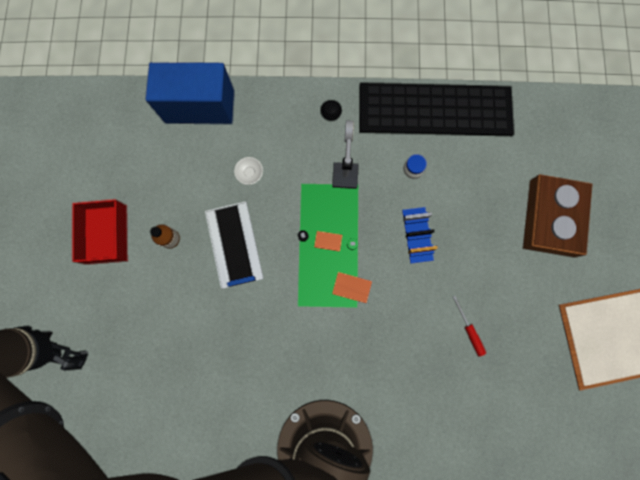

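View pics/scene0.png

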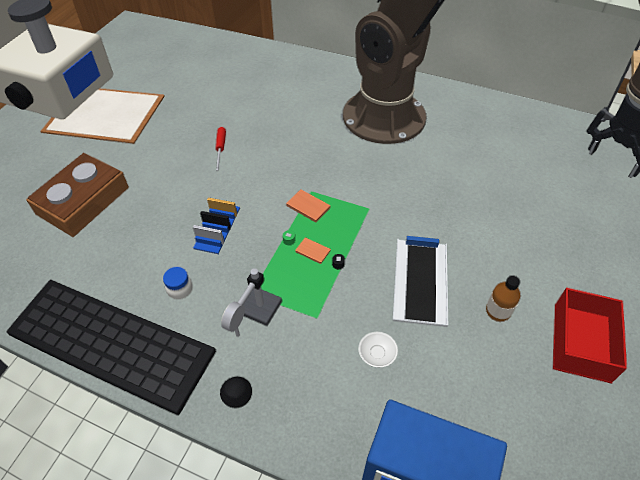

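The top view shows two copper plates: a small one at (328,241) between the black puck (303,236) and the green puck (352,244), and a larger one at (352,287). The one between the pucks is the one to use. In the rack, steel is in the far slot (417,215), phenolic in the middle (420,233) and brass in the near slot (424,249). The tray's stop is on the robot side, at (241,281).

Run:
```python
from h import *
im=cv2.imread("pics/top0.png"); c=cam("top")
cv2.imwrite("pics/crop0.png",cv2.resize(im[180:310,200:445],None,fx=3.2,fy=3.2,interpolation=cv2.INTER_CUBIC))
hsv=cv2.cvtColor(im,cv2.COLOR_BGR2HSV)
def blobs(name,lo,hi,box,z,mn=30):
    x0,y0,x1,y1=box; m=cv2.inRange(hsv,lo,hi); k=np.zeros_like(m);k[y0:y1,x0:x1]=m[y0:y1,x0:x1]
    for q in cv2.findContours(k,cv2.RETR_EXTERNAL,cv2.CHAIN_APPROX_NONE)[0]:
        if cv2.contourArea(q)<mn: continue
        P=onz(c,q[:,0],z)[:,:2]*1000
        r=cv2.minAreaRect(P.astype(np.float32)); print(name,q[:,0].mean(0).round(),np.round(r[0],1),np.round(r[1],1),round(r[2],1),np.round(cv2.boxPoints(r)).tolist())
blobs("cu",(3,120,120),(18,255,255),(295,180,380,310),.008)
blobs("lane",(0,0,0),(180,255,60),(200,195,270,290),.004,200)
blobs("stop",(100,120,50),(125,255,255),(200,260,270,295),.028)
blobs("puckk",(0,0,0),(180,255,60),(295,225,312,246),.022)
blobs("puckg",(70,40,60),(95,200,220),(340,235,362,255),.022,10)
blobs("brass",(10,100,120),(35,255,255),(395,235,445,265),.05,10)
blobs("rack",(100,120,50),(125,255,255),(395,200,445,270),.021)
blobs("phen",(0,0,0),(180,255,50),(395,220,445,245),.05,10)
```

```text
cu [352. 287.] [418.8 -66.1] [92.6 59.7] 75.7 [[378.0, -104.0], [436.0, -118.0], [459.0, -29.0], [401.0, -14.0]]
cu [328. 241.] [5.435e+02 5.000e-01] [68.1 43.5] 82.0 [[517.0, -30.0], [560.0, -36.0], [570.0, 31.0], [527.0, 37.0]]
lane [233. 243.] [534.8 259.6] [199.1  59.8] 14.8 [[431.0, 263.0], [446.0, 205.0], [639.0, 256.0], [623.0, 314.0]]
stop [241. 280.] [429.9 230. ] [14.2 71.3] 14.5 [[414.0, 263.0], [432.0, 194.0], [446.0, 197.0], [428.0, 266.0]]
puckk [302. 236.] [554.3  69.3] [24.6 24.4] 1.1 [[542.0, 81.0], [542.0, 57.0], [567.0, 57.0], [566.0, 82.0]]
brass [424. 249.] [ 521.1 -251.6] [ 8.4 69.5] 6.8 [[513.0, -218.0], [521.0, -287.0], [529.0, -286.0], [521.0, -217.0]]
rack [421. 257.] [ 503.5 -251.4] [26.8 65.7] 7.4 [[486.0, -221.0], [494.0, -286.0], [521.0, -282.0], [513.0, -217.0]]
rack [419. 241.] [ 546.6 -245. ] [33.  65.4] 9.3 [[525.0, -215.0], [536.0, -280.0], [568.0, -275.0], [558.0, -210.0]]
rack [417. 225.] [ 588.8 -239.4] [36.1 66.3] 8.3 [[566.0, -209.0], [576.0, -275.0], [611.0, -270.0], [602.0, -204.0]]
rack [414. 211.] [ 628.3 -231.8] [18.  62.6] 11.9 [[613.0, -203.0], [626.0, -264.0], [644.0, -261.0], [631.0, -199.0]]
phen [419. 233.] [ 562.4 -240.4] [ 7.9 73.4] 8.8 [[553.0, -205.0], [564.0, -277.0], [572.0, -276.0], [561.0, -204.0]]
```

View pics/crop0.png

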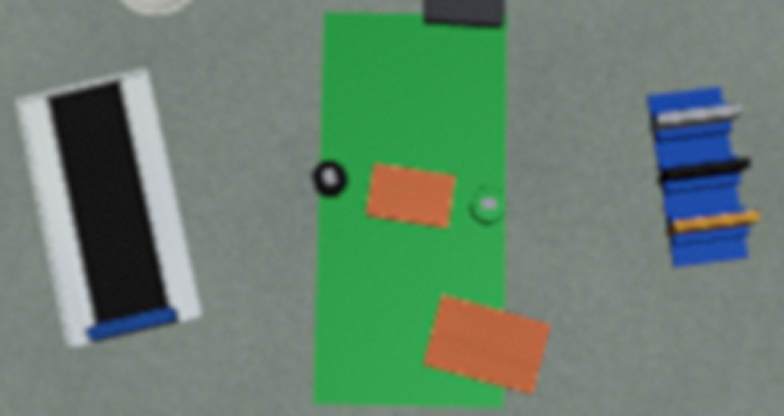

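The crop confirms it: the small copper (68 x 44 mm) lies between the two pucks, and the larger one (93 x 60 mm) lies near the robot. I'll set out for the small copper.

```bash
cat >> h.py <<'E'
def pose():
    o=monitor.get_obs(); return np.array(o["tcp_pos"])*1000, R.from_euler("xyz",o["ee_rot"],degrees=True),o
def dlt(p,yaw,tilt=0,label="",frm=None):
    """tool down, closing line at yaw-90, then turned by tilt about tool y"""
    P,Q,o=pose()
    if frm is not None: P,Q=frm
    T=R.from_euler("xyz",[180,0,yaw],degrees=True)*R.from_euler("y",tilt,degrees=True)
    print(label,(Q.inv()*T).as_rotvec(degrees=True).round(2),(Q.inv().apply(np.array(p)-P)/1000).round(4))
    return np.array(p,float),T
E
python3 - <<'E'
from h import *
dlt((543.5,0.5,120),81.5)
E
```

```text
[-6.000e-02  6.000e-02  7.335e+01] [-0.4918 -0.393   0.1192]
```

jog_arm(
  deltas="0 0 73.4 -0.492 -0.393 0.08 0.4;0 0 73.4 -0.492 -0.393 0.08 0.4;0 0 73.4 -0.492 -0.393 0.08 0.4;0 0 73.4 -0.492 -0.393 0.08 0.4;0 0 73.4 -0.492 -0.393 0.08 0.4;0 0 73.4 -0.492 -0.393 0.08 0.4;0 0 73.4 -0.492 -0.393 0.08 0.4;0 0 73.4 -0.492 -0.393 0.08 0.4",
  grip_force=60,
)

```text
clock: 0.9
tcp_pos: [0.4413, 0.208, 0.1887]
ee_rot: [180.0, -0.0, 85.8]
wrist_force: [0.3, 0.3, -0.1]
width: 0.0514
finger_force: 0.0
```

Run:
```python
from h import *
print(arm.tip_extent, dir(arm), pose()[0])
dlt((543.5,0.5,120),81.5)
```

```text
0.008 ['MotionError', '__class__', '__delattr__', '__dict__', '__dir__', '__doc__', '__eq__', '__format__', '__ge__', '__getattribute__', '__getstate__', '__gt__', '__hash__', '__init__', '__init_subclass__', '__le__', '__lt__', '__module__', '__ne__', '__new__', '__reduce__', '__reduce_ex__', '__repr__', '__setattr__', '__sizeof__', '__str__', '__subclasshook__', '__weakref__', 'tip_extent'] [441.31689882 207.9567344  188.68865371]
 [ 0.   -0.01  4.26] [-0.1994  0.1172  0.0686]
```

jog_arm(
  deltas="0 0 4.3 -0.199 0.117 0.068 0.33;0 0 4.3 -0.199 0.117 0.068 0.33;0 0 4.3 -0.199 0.117 0.068 0.33;0 0 4.3 -0.199 0.117 0.068 0.33;0 0 4.3 -0.199 0.117 0.068 0.33;0 0 4.3 -0.199 0.117 0.068 0.33;0 0 4.3 -0.199 0.117 0.068 0.33",
)

```text
clock: 1.6
tcp_pos: [0.5438, 0.0024, 0.1203]
ee_rot: [-179.9, 0.0, 81.7]
wrist_force: [0.5, 0.5, 0.5]
width: 0.0574
finger_force: 0.0
```

```bash
cat >> h.py <<'E'
def rect(im,c,lo,hi,z,near=None,mn=300):
    hsv=cv2.cvtColor(im[:,:,::-1].copy(),cv2.COLOR_BGR2HSV); m=cv2.inRange(hsv,lo,hi)
    for q in cv2.findContours(m,cv2.RETR_EXTERNAL,cv2.CHAIN_APPROX_NONE)[0]:
        if cv2.contourArea(q)<mn: continue
        r=cv2.minAreaRect((onz(c,q[:,0],z)[:,:2]*1000).astype(np.float32)); b=cv2.boxPoints(r)
        e=b[1]-b[0]; f=b[2]-b[1]; L=e if np.hypot(*e)>np.hypot(*f) else f
        print(q[:,0].mean(0).round(),"c",np.round(r[0],1),"size",np.round(r[1],1),"yaw",round(np.degrees(np.arctan2(L[1],L[0]))%180,1))
E
python3 - <<'E'
from h import *
c=cam("wrist"); im=snap("wrist","w1"); print(pose()[0])
rect(im,c,(3,120,120),(18,255,255),.008)
E
```

```text
[543.72361629   3.84992067 120.6034818 ]
[141. 329.] c [418.8 -53.9] size [67.6 60.5] yaw 75.7
[316. 235.] c [541.6   1.1] size [68.7 44.3] yaw 82.2
```

View pics/w1.png

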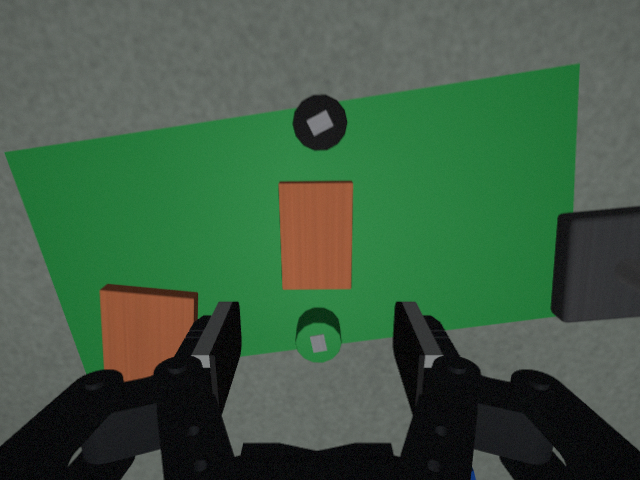

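The wrist view shows the small copper at (316,235) between the pucks, with both fingers clear of everything. I'm descending now.

Run:
```python
from h import *
print(pose()[0]); dlt((542,1,14),82)
```

```text
[543.72361629   3.84992067 120.6034818 ]
 [-0.06 -0.01 -0.21] [-0.0031 -0.0012  0.1066]
```

jog_arm(
  deltas="0 0 -0.2 -0.002 -0.001 0.04 0.35;0 0 -0.2 -0.002 -0.001 0.08 0.35;0 0 -0.2 -0.002 -0.001 0.1 0.35;0 0 -0.2 -0.002 -0.001 0.106 0.35;0 0 -0.2 -0.002 -0.001 0.106 0.35",
)

```text
clock: 2.15
tcp_pos: [0.5425, 0.0029, 0.0148]
ee_rot: [-179.9, -0.0, 82.1]
wrist_force: [-0.1, 0.2, 0.6]
width: 0.0554
finger_force: 0.0
```

jog_arm(
  deltas="0 0 0 0 0 0.001 0.35;0 0 0 0 0 0.002 0.35;0 0 0 0 0 0.003 0.35;0 0 0 0 0 0.003 0.35",
)

```text
clock: 2.55
tcp_pos: [0.5432, 0.0016, 0.0124]
ee_rot: [179.9, -0.0, 82.0]
wrist_force: [0.3, 0.3, -0.3]
width: 0.0555
finger_force: 0.0
```

Run:
```python
from h import *
dlt((542,1,10),82); print(pose()[2]["wrist_force"],pose()[0])
```

```text
[ 0.05 -0.02  0.  ] [-0.0008 -0.0011  0.0024]
[ 0.25111215  0.26245981 -0.33579216] [543.22697586   1.64643317  12.4155635 ]
```

jog_arm(
  deltas="0 0 0 -0.001 -0.001 0.001 0.35;0 0 0 -0.001 -0.001 0.002 0.35;0 0 0 -0.001 -0.001 0.003 0.35;0 0 0 -0.001 -0.001 0.003 0.35",
)

```text
clock: 2.95
tcp_pos: [0.5417, 0.0006, 0.0087]
ee_rot: [-180.0, 0.0, 82.0]
wrist_force: [-0.0, -0.1, -0.0]
width: 0.0557
finger_force: 0.0
```

jog_arm(
  deltas="0 0 0 0 0 0.001 0.35;0 0 0 0 0 0.002 0.35;0 0 0 0 0 0.002 0.35",
)

```text
clock: 3.25
tcp_pos: [0.5417, 0.0007, 0.0067]
ee_rot: [-180.0, 0.0, 82.0]
wrist_force: [0.2, 0.2, 0.3]
width: 0.0554
finger_force: 0.0
```

jog_arm(
  deltas="0 0 0 0 0 0.001 0.35;0 0 0 0 0 0.001 0.45;0 0 0 0 0 0.001 0.55;0 0 0 0 0 0.001 0.55;0 0 0 0 0 0.001 0.55;0 0 0 0 0 0.001 0.55",
  grip_force=60,
)

```text
clock: 3.85
tcp_pos: [0.5421, 0.0006, 0.0064]
ee_rot: [180.0, -0.0, 82.0]
wrist_force: [0.0, -0.5, 6.2]
width: 0.0428
finger_force: 63.2
```

jog_arm(
  deltas="0 0 0 0 0 -0.02 0.55;0 0 0 0 0 -0.06 0.55;0 0 0 0 0 -0.09 0.55;0 0 0 0 0 -0.09 0.55",
)

```text
clock: 4.25
tcp_pos: [0.544, 0.0006, 0.0994]
ee_rot: [179.7, -0.1, 82.0]
wrist_force: [0.5, 0.1, -1.6]
width: 0.0433
finger_force: 62.3
```

Run:
```python
from h import *
dlt((482,245,95),14.7); print(pose()[2]["width"],pose()[0])
```

```text
[ 0.24 -0.28 67.29] [ 0.2334 -0.0955  0.0042]
0.043285960731372135 [544.04964752   0.58450974  99.35560783]
```

jog_arm(
  deltas="0 0 67.3 0.233 -0.096 0.004 0.55;0 0 67.3 0.233 -0.096 0.004 0.55;0 0 67.3 0.233 -0.096 0.004 0.55;0 0 67.3 0.233 -0.096 0.004 0.55;0 0 67.3 0.233 -0.096 0.004 0.55;0 0 67.3 0.233 -0.096 0.004 0.55;0 0 67.3 0.233 -0.096 0.004 0.55;0 0 67.3 0.233 -0.096 0.004 0.55",
)

```text
clock: 5.05
tcp_pos: [0.4781, 0.2452, 0.0907]
ee_rot: [179.9, 0.1, 14.5]
wrist_force: [0.3, -0.3, -1.1]
width: 0.0431
finger_force: 62.3
```

jog_arm(
  deltas="0 0 0 0 0 0 0.55;0 0 0 0 0 0 0.55",
)

```text
clock: 5.25
tcp_pos: [0.4787, 0.2445, 0.0912]
ee_rot: [179.9, 0.1, 14.9]
wrist_force: [-0.1, -0.1, -2.5]
width: 0.043
finger_force: 62.3
```

Run:
```python
from h import *
P=pose()[0]; c=cam("wrist"); im=snap("wrist","w2"); print(P,pose()[2]["ee_rot"])
print("Cu@87+"); rect(im,c,(3,120,120),(18,255,255),(P[2]-6.4+8)/1000)
print("stop z28"); rect(im,c,(100,120,50),(125,255,255),.028)
print("lane"); rect(im,c,(0,0,0),(180,90,60),.004)
```

```text
[478.66914613 244.47918008  91.1630046 ] [1.79972814e+02 4.42096114e-02 1.48919483e+01]
Cu@87+
[317. 320.] c [478.5 243.7] size [68.8 44.2] yaw 14.9
stop z28
lane
[318. 416.] c [383.1 216.3] size [135.2 432.8] yaw 104.9
[314. 111.] c [543.1 262.3] size [113.1  65.4] yaw 14.9
```

View pics/w2.png

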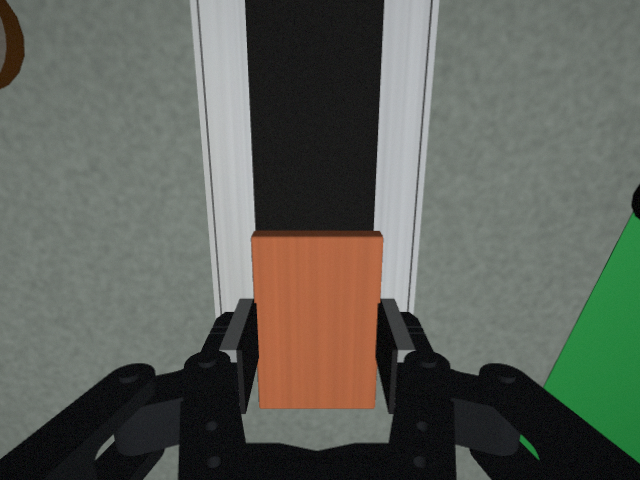

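The wrist view shows copper held square, at (317,320), above the lane. The lane's edges run from x=247 to 384 at the top of the picture, and the tray's yaw is 14.9°. I'm lowering it just off the stop and will then slide it up.

Run:
```python
from h import *
dlt((474.7,244.4,13),14.9)
```

```text
[ 0.03  0.04 -0.01] [-0.0039 -0.001   0.0784]
```

jog_arm(
  deltas="0 0 0 -0.004 -0.001 0.03 0.55;0 0 0 -0.004 -0.001 0.055 0.55;0 0 0 -0.004 -0.001 0.07 0.55;0 0 0 -0.004 -0.001 0.077 0.55;0 0 0 -0.004 -0.001 0.0785 0.55;0 0 0 -0.004 -0.001 0.0785 0.55",
)

```text
clock: 5.9
tcp_pos: [0.4756, 0.2447, 0.0139]
ee_rot: [-180.0, -0.0, 14.7]
wrist_force: [0.1, 0.2, -2.2]
width: 0.0432
finger_force: 62.3
```

jog_arm(
  deltas="0 0 0 0 0 0.0005 0.55;0 0 0 0 0 0.001 0.55;0 0 0 0 0 0.001 0.55",
)

```text
clock: 6.2
tcp_pos: [0.4752, 0.245, 0.0128]
ee_rot: [-180.0, -0.0, 14.7]
wrist_force: [-0.1, -0.7, -1.5]
width: 0.0429
finger_force: 62.3
```

jog_arm(
  deltas="0 0 0.2 0 0 0.001 0.55;0 0 0.2 0 0 0.0017 0.55;0 0 0.2 -0.001 0 0.0017 0.55;0 0 0.2 -0.002 0 0.0017 0.55;0 0 0.2 -0.0025 0 0.0017 0.55;0 0 0.2 -0.003 0 0.0017 0.55",
)

```text
clock: 6.8
tcp_pos: [0.472, 0.2439, 0.0107]
ee_rot: [-180.0, 0.0, 14.5]
wrist_force: [-0.4, -0.6, -0.7]
width: 0.0431
finger_force: 62.3
```

jog_arm(
  deltas="0 0 0 -0.0005 0 0 0.55;0 0 0 -0.001 0 0 0.55;0 0 0 -0.001 0 0 0.55",
)

```text
clock: 7.1
tcp_pos: [0.4711, 0.2437, 0.0107]
ee_rot: [-180.0, 0.0, 14.5]
wrist_force: [-0.5, 0.1, -2.8]
width: 0.0428
finger_force: 62.3
```

jog_arm(
  deltas="0 0 -0.4 -0.0005 0 0 0.55;0 0 -0.4 -0.001 0 0 0.55;0 0 -0.4 -0.0015 0 0 0.55;0 0 -0.4 -0.0015 0 0 0.55",
)

```text
clock: 7.5
tcp_pos: [0.4696, 0.2433, 0.0107]
ee_rot: [-180.0, 0.0, 14.9]
wrist_force: [1.0, 0.9, -1.8]
width: 0.043
finger_force: 62.3
```

jog_arm(
  deltas="0 0 0 -0.0005 0 0 0.55;0 0 0 -0.001 0 0 0.55;0 0 0 -0.0015 0 0 0.55;0 0 0 -0.0015 0 0 0.55",
)

```text
clock: 7.9
tcp_pos: [0.4681, 0.2429, 0.0107]
ee_rot: [-180.0, 0.0, 14.9]
wrist_force: [0.7, -0.4, -1.3]
width: 0.0429
finger_force: 62.3
```

jog_arm(
  deltas="0 0 0 -0.0005 0 0 0.55;0 0 0 -0.001 0 0 0.55;0 0 0 -0.0015 0 0 0.55;0 0 0 -0.0015 0 0 0.55",
)

```text
clock: 8.3
tcp_pos: [0.467, 0.2426, 0.0108]
ee_rot: [180.0, -0.0, 14.9]
wrist_force: [0.6, 0.5, -2.7]
width: 0.043
finger_force: 62.3
```

Run:
```python
from h import *
c=cam("scene"); im=snap("scene","s2")
p=proj(c,[[.437,.234,.02]])[0].astype(int); print(p)
cv2.imwrite("pics/s2c.png",cv2.resize(im[p[1]-50:p[1]+70,p[0]-70:p[0]+90,::-1],None,fx=4.5,fy=4.5,interpolation=cv2.INTER_CUBIC))
```

```text
[422 242]
```

View pics/s2c.png

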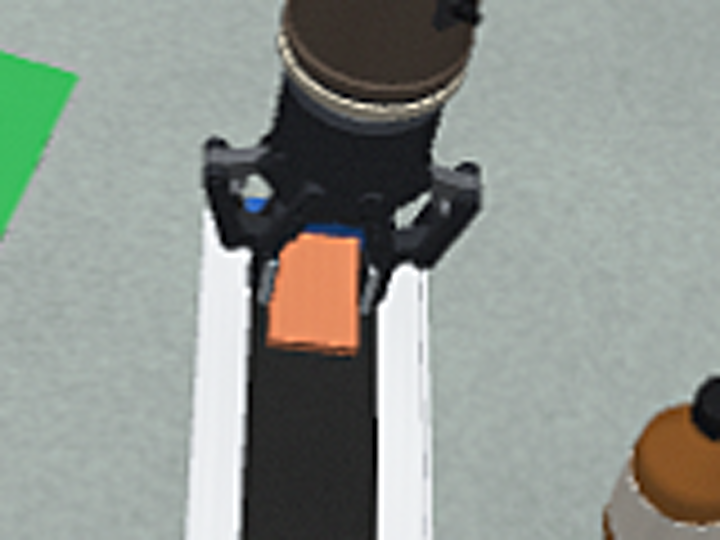

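The crop shows copper lying in the lane with the blue stop right behind its near edge, at about (330,232). I'll keep creeping until it makes contact.

jog_arm(
  deltas="0 0 0 -0.0005 0 0 0.55;0 0 0 -0.001 0 0 0.55;0 0 0 -0.0015 0 0 0.55;0 0 0 -0.0015 0 0 0.55",
)

```text
clock: 8.75
tcp_pos: [0.467, 0.2426, 0.0111]
ee_rot: [180.0, -0.2, 14.9]
wrist_force: [6.2, 2.2, -4.9]
width: 0.043
finger_force: 62.1
```

jog_arm(
  deltas="0 0 0 -0.0005 0 0 0.55;0 0 0 -0.001 0 0 0.55;0 0 0 -0.0015 0 0 0.55;0 0 0 -0.0015 0 0 0.55",
)

```text
clock: 9.15
tcp_pos: [0.467, 0.2426, 0.0114]
ee_rot: [180.0, -0.3, 14.9]
wrist_force: [9.1, 3.7, -6.1]
width: 0.0433
finger_force: 61.9
```

jog_arm(
  deltas="0 0 0 0.002 0 0 0.55;0 0 0 0.002 0 0.0005 0.55;0 0 0 0.002 0 0.001 0.55;0 0 0 0.002 0 0.001 0.55",
)

```text
clock: 9.55
tcp_pos: [0.467, 0.2426, 0.0104]
ee_rot: [-180.0, -0.1, 14.9]
wrist_force: [4.9, 1.4, 4.7]
width: 0.0432
finger_force: 65.1
```

jog_arm(
  deltas="0 0 0 0 0 0 0.45;0 0 0 0 0 0 0.33;0 0 0 0 0 0 0.33;0 0 0 0 0 -0.02 0.33;0 0 0 0 0 -0.06 0.33;0 0 0 0 0 -0.11 0.33;0 0 0 0 0 -0.15 0.33;0 0 0 0 0 -0.15 0.33",
)

```text
clock: 10.35
tcp_pos: [0.468, 0.243, 0.1641]
ee_rot: [-179.8, -0.3, 14.9]
wrist_force: [0.0, 0.9, -0.2]
width: 0.0573
finger_force: 0.0
```

Run:
```python
from h import *
c=cam("wrist"); im=snap("wrist","w3")
rect(im,c,(3,120,120),(18,255,255),.012);rect(im,c,(100,120,50),(125,255,255),.028)
dlt((524,-249,150),98)
```

```text
[629. 370.] c [410.1 -22.6] size [58.1 28.5] yaw 27.5
[317. 220.] c [466.3 241.8] size [68.9 44.3] yaw 14.8
[316. 277.] c [432.3 233.3] size [16.7 73. ] yaw 105.0
 [ 3.000e-02 -2.500e-01 -8.308e+01] [-0.0713  0.4902  0.0105]
```

jog_arm(
  deltas="0 0 -83 -0.071 0.49 0.01 0.67;0 0 -83 -0.071 0.49 0.01 0.67;0 0 -83 -0.071 0.49 0.01 0.67;0 0 -83 -0.071 0.49 0.01 0.67;0 0 -83 -0.071 0.49 0.01 0.67;0 0 -83 -0.071 0.49 0.01 0.67;0 0 -83 -0.071 0.49 0.01 0.67;0 0 -83 -0.071 0.49 0.01 0.67",
)

```text
clock: 11.2
tcp_pos: [0.5097, -0.1411, 0.1505]
ee_rot: [-179.8, -0.0, 81.4]
wrist_force: [0.8, 0.3, 0.9]
width: 0.0281
finger_force: 0.0
```

Run:
```python
from h import *
dlt((522,-251,130),98)
```

```text
[ -0.15  -0.06 -16.55] [-0.1069  0.0286  0.0204]
```

jog_arm(
  deltas="0 0 -16.5 -0.107 0.029 0.02 0.67;0 0 -16.5 -0.107 0.029 0.02 0.67;0 0 -16.5 -0.107 0.029 0.02 0.67;0 0 -16.5 -0.107 0.029 0.02 0.67;0 0 -16.5 -0.107 0.029 0.02 0.67",
)

```text
clock: 11.7
tcp_pos: [0.5221, -0.2489, 0.1308]
ee_rot: [-179.9, -0.1, 97.5]
wrist_force: [0.9, 1.2, 0.0]
width: 0.0284
finger_force: 0.0
```

Run:
```python
from h import *
c=cam("wrist"); im=snap("wrist","w4"); print(pose()[0],pose()[2]["ee_rot"])
print("brass");rect(im,c,(12,100,100),(35,255,255),.05)
print("blk");rect(im,c,(0,0,0),(180,255,40),.05,mn=800)
print("grey");rect(im,c,(0,0,120),(180,40,255),.05,mn=800)
```

```text
[ 522.60620257 -248.05717041  131.09735623] [-1.79921049e+02 -1.09664160e-01  9.76130150e+01]
brass
[314. 253.] c [ 519.2 -250.7] size [ 7.6 68.9] yaw 98.2
blk
[327. 393.] c [ 528.8 -307.5] size [418.8 198.4] yaw 7.9
grey
[315. 207.] c [ 530.1 -254.9] size [250.4 358.2] yaw 174.3
```

View pics/w4.png

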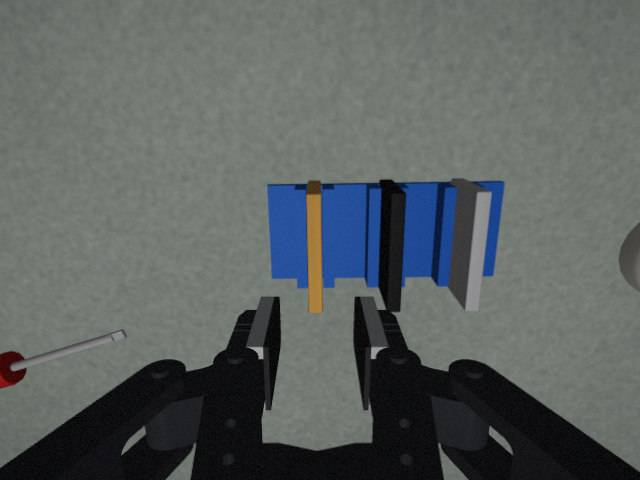

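The wrist view shows brass at (314,253), phenolic at (393,245) and steel at (470,245). Only brass lies between the open fingers.

Run:
```python
from h import *
dlt((519.2,-250.7,40),98.2)
```

```text
[-0.08 -0.11 -0.59] [-0.0023 -0.0036  0.0911]
```

jog_arm(
  deltas="0 0 -0.5 -0.002 -0.003 0.03 0.67;0 0 -0.5 -0.002 -0.003 0.06 0.67;0 0 -0.5 -0.002 -0.003 0.08 0.67;0 0 -0.5 -0.002 -0.003 0.091 0.67;0 0 -0.5 -0.002 -0.003 0.091 0.67;0 0 -0.5 -0.002 -0.003 0.091 0.67",
)

```text
clock: 12.35
tcp_pos: [0.5208, -0.2518, 0.0416]
ee_rot: [180.0, 0.0, 98.1]
wrist_force: [0.5, -0.5, 0.3]
width: 0.028
finger_force: 0.0
```

jog_arm(
  deltas="0 0 0 0 0 0 0.8;0 0 0 0 0 0 1;0 0 0 0 0 0 1;0 0 0 0 0 0 1",
  grip_force=50,
)

```text
clock: 12.75
tcp_pos: [0.5211, -0.2527, 0.0422]
ee_rot: [179.9, 0.0, 98.1]
wrist_force: [-0.1, 1.3, 7.1]
width: 0.0066
finger_force: 50.3
```

```bash
cat >> h.py <<'E'
def tip(B,yaw,th,h,dz=0,back=0,frm=None,label=""):
    """TCP pose with plate edge (h ahead of TCP) pivoting at B, body leaned back by th; back: shift along tool -z"""
    P,Q,o=pose()
    if frm is not None: P,Q=frm
    T=R.from_euler("xyz",[180,0,yaw],degrees=True)*R.from_euler("x",-th,degrees=True)
    p=np.array([B[0],B[1],dz])-T.apply([0,-4,h])   # tool -y corner low?
    q=np.array([B[0],B[1],dz])-T.apply([0,4,h])
    p=p if p[2]>q[2] else q
    p=p-T.apply([0,0,back])
    print(label,p.round(1),"rv",(Q.inv()*T).as_rotvec(degrees=True).round(1),"sh",(Q.inv().apply(p-P)/1000).round(4))
    return p,T
E
python3 - <<'E'
from h import *
P,Q,o=pose(); c=cam("wrist"); print("cam in tool",Q.inv().apply(rays(c,[320,240])[0]*1000-P).round())
f=(P-[0,0,-70],Q)
tip((570,-138),98.1,0,37.2,dz=70,label="up")
f=tip((570,-138),98.1,0,37.2,dz=25,label="h")
for th in (30,55): tip((570,-138),98.1,th,37.2,dz=3,frm=f,label=th)
E
```

```text
cam in tool [  76.   -1. -134.]
up [ 566.  -138.6  107.2] rv [ 0.1  0.  -0. ] sh [ 0.1067  0.0607 -0.065 ]
h [ 566.  -138.6   62.2] rv [ 0.1  0.  -0. ] sh [ 0.1067  0.0606 -0.02  ]
30 [ 555.  -140.1   37.2] rv [-30.   0.  -0.] sh [-0.     -0.0111  0.025 ]
55 [ 542.1 -142.    27.6] rv [-55.   0.  -0.] sh [ 0.     -0.0242  0.0346]
```

jog_arm(
  deltas="0 0 0 0 0 -0.03 1;0 0 0 0 0 -0.065 1;0 0 0 0.04 0.03 -0.065 1;0 0 0 0.08 0.055 -0.065 1;0 0 0 0.107 0.061 -0.05 1;0 0 0 0.107 0.061 -0.03 1;0 0 0 0.107 0.061 -0.02 1;0 0 0 0.107 0.061 -0.02 1",
)

```text
clock: 13.55
tcp_pos: [0.5643, -0.1386, 0.0599]
ee_rot: [-179.9, -0.0, 98.0]
wrist_force: [-0.4, -1.2, -1.7]
width: 0.0065
finger_force: 49.5
```

jog_arm(
  deltas="-8 0 0 0 -0.003 0.004 1;-16 0 0 0 -0.006 0.01 1;-24 0 0 0 -0.009 0.017 1;-32 0 0 0 -0.012 0.023 1;-40 0 0 0 -0.016 0.027 1;-48 0 0 0 -0.02 0.031 1;-55 0 0 0 -0.024 0.033 1;-55 0 0 0 -0.024 0.033 1",
)

```text
clock: 14.35
tcp_pos: [0.522, -0.1464, 0.0935]
ee_rot: [148.0, -6.8, 99.5]
wrist_force: [-0.8, 0.1, -2.0]
width: 0.0068
finger_force: 49.7
```

Run:
```python
from h import *
print(pose()[0],pose()[2]["ee_rot"])
f=tip((570,-138),98.1,55,37.2,dz=0)
```

```text
[ 522.04708601 -146.38860304   93.51682572] [147.97819781  -6.8011379   99.48853039]
 [ 542.1 -142.    24.6] rv [-23.   -5.9  -3.7] sh [-0.0071 -0.019   0.069 ]
```

Run:
```python
from h import *
o=pose()[2]; print(o["joint_pos"].round(1), o["joint_velocities"].round(1))
```

```text
[ 50.9  27.1 -33.4 130.  -71.5   7.8 100.9] [ 88.9  -9.8 -80.5  21.2  -7.8  -1.8  20.6]
```

jog_arm(
  deltas="0 0 0 0 0 0 1;0 0 0 0 0 0 1",
)

```text
clock: 14.55
tcp_pos: [0.5221, -0.1473, 0.0932]
ee_rot: [148.1, -6.7, 99.4]
wrist_force: [0.3, 1.4, -1.8]
width: 0.0067
finger_force: 49.7
```

Run:
```python
from h import *
o=pose()[2]; print(o["joint_pos"].round(1), o["joint_velocities"].round(1))
f=tip((570,-138),98.1,50,37.2,dz=0)
```

```text
[ 50.7  27.1 -33.1 129.9 -71.5   7.8 100.8] [-5.2  0.7  1.5 -1.1 -0.   0.1 -0.2]
 [ 544.3 -141.7   27. ] rv [-18.1  -6.   -3.5] sh [-0.0059 -0.0155  0.068 ]
```

Joint 6 ran out of range tipping outward, so I'll go upright again and tip inward (body leaning away from the robot), over the empty table at about (0.40, 0.10).

Run:
```python
from h import *
f=dlt((500,-100,130),98,label="mid")
dlt((394,96,115),104,frm=f)
```

```text
mid [31.83 -6.95 -0.54] [ 0.0542  0.0043 -0.0335]
 [ 0.  0. -6.] [ 0.2088 -0.0777  0.015 ]
```

jog_arm(
  deltas="31.8 -7 -0.5 0.054 0.004 -0.034 1;31.8 -7 -0.5 0.054 0.004 -0.034 1;31.8 -7 -0.5 0.054 0.004 -0.034 1;31.8 -7 -0.5 0.054 0.004 -0.034 1;31.8 -7 -0.5 0.054 0.004 -0.034 1;31.8 -7 -0.5 0.054 0.004 -0.034 1",
)

```text
clock: 15.15
tcp_pos: [0.5024, -0.0936, 0.1265]
ee_rot: [167.7, -4.1, 100.1]
wrist_force: [1.2, 1.2, -2.9]
width: 0.0064
finger_force: 49.6
```

Run:
```python
from h import *
print(pose()[2]["joint_pos"].round(1),pose()[2]["ee_rot"].round(1),pose()[2]["width"])
dlt((394,96,115),104)
```

```text
[ -3.7  18.2  17.3 122.9 -26.3  32.4  43.4] [167.7  -4.1 100.1] 0.006411067607313583
 [12.41 -3.69 -4.34] [ 0.2043 -0.0774  0.01  ]
```

jog_arm(
  deltas="12.4 -3.7 -4.3 0.204 -0.077 0.01 1;12.4 -3.7 -4.3 0.204 -0.077 0.01 1;12.4 -3.7 -4.3 0.204 -0.077 0.01 1;12.4 -3.7 -4.3 0.204 -0.077 0.01 1;12.4 -3.7 -4.3 0.204 -0.077 0.01 1;12.4 -3.7 -4.3 0.204 -0.077 0.01 1;12.4 -3.7 -4.3 0.204 -0.077 0.01 1;12.4 -3.7 -4.3 0.204 -0.077 0.01 1",
)

```text
clock: 15.95
tcp_pos: [0.3959, 0.0953, 0.1147]
ee_rot: [179.7, -0.1, 103.9]
wrist_force: [-0.0, -0.7, -1.5]
width: 0.0065
finger_force: 49.7
```

Run:
```python
from h import *
print(pose()[2]["joint_pos"].round(1),pose()[0],pose()[2]["ee_rot"].round(1),pose()[2]["width"])
f=None
for th,dz in ((0,50),(25,30),(45,15),(55,3),(55,0)): g=tip((390,95),104,-th,37.2,dz=dz,label=(th,dz),frm=f)
```

```text
[-38.8  14.9  21.5 129.1  -9.1  37.1   3.2] [395.8757507   95.27424439 114.71351204] [ 1.797e+02 -1.000e-01  1.039e+02] 0.006526247643828792
(0, 50) [386.1  94.   87.2] rv [ 0.3 -0.1 -0.1] sh [ 0.0011 -0.0099  0.0275]
(25, 30) [401.7  97.9  65.4] rv [25.3 -0.1 -0.1] sh [0.0011 0.0061 0.0493]
(45, 15) [412.8 100.7  44.1] rv [45.3 -0.1 -0. ] sh [0.0011 0.0173 0.0707]
(55, 3) [417.3 101.8  27.6] rv [55.3 -0.1 -0. ] sh [0.001  0.022  0.0872]
(55, 0) [417.3 101.8  24.6] rv [55.3 -0.1 -0. ] sh [0.001  0.022  0.0902]
```

jog_arm(
  deltas="8 0 0 0 -0.004 0.01 1;16 0 0 0 0.001 0.025 1;24 0 0 0.001 0.006 0.04 1;32 0 0 0.001 0.01 0.052 1;40 0 0 0.001 0.014 0.062 1;48 0 0 0.001 0.018 0.073 1;55 0 0 0.001 0.022 0.083 1;55 0 0 0.001 0.022 0.085 1",
)

```text
clock: 16.75
tcp_pos: [0.4157, 0.1, 0.0242]
ee_rot: [-124.6, -0.0, 103.8]
wrist_force: [-1.0, -0.9, -0.8]
width: 0.0067
finger_force: 49.8
```

Run:
```python
from h import *
print(pose()[2]["joint_pos"].round(1),pose()[0],pose()[2]["ee_rot"].round(1),pose()[2]["width"])
g=tip((390,95),104,-55,37.2,dz=0)
```

```text
[-28.4  58.6  17.8  87.9 -12.6  91.9   9.5] [415.73929424 100.00735417  24.20493506] [-124.6   -0.   103.8] 0.006669087937280287
 [417.3 101.8  24.6] rv [-0.4 -0.1 -0.1] sh [ 0.0014  0.0008 -0.0019]
```

jog_arm(
  deltas="0 0 0 0 0.0008 0.0006 1;0 0 0 0 0.0016 0.0012 1;0 0 0 0 0.0016 0.0012 1",
)

```text
clock: 17.05
tcp_pos: [0.4168, 0.1018, 0.029]
ee_rot: [-125.5, -0.2, 103.9]
wrist_force: [0.3, -0.7, -2.1]
width: 0.0067
finger_force: 49.8
```

jog_arm(
  deltas="0 0 0 0 0.0008 0.0006 1;0 0 0 0 0.0016 0.0012 1;0 0 0 0 0.0024 0.0017 1;0 0 0 0 0.003 0.0021 1;0 0 0 0 0.003 0.0021 1",
)

```text
clock: 17.55
tcp_pos: [0.4162, 0.102, 0.0243]
ee_rot: [-125.2, -0.1, 103.9]
wrist_force: [2.7, 1.2, 5.4]
width: 0.007
finger_force: 50.7
```

jog_arm(
  deltas="0 0 0 0 0.0004 0.0003 1;0 0 0 0 0.0008 0.0006 1;0 0 0 0 0.0008 0.0006 1",
)

```text
clock: 17.85
tcp_pos: [0.4164, 0.102, 0.024]
ee_rot: [-125.2, -0.2, 103.9]
wrist_force: [4.0, 1.9, 11.8]
width: 0.0067
finger_force: 51.5
```

jog_arm(
  deltas="0 0 0 0 -0.001 0 0.88;0 0 0 0 -0.003 0 0.83;0 0 0 0 -0.005 0 0.78;0 0 0 0 -0.006 0 0.76;0 0 0 0 -0.006 0 0.76",
)

```text
clock: 18.35
tcp_pos: [0.4125, 0.1009, 0.0276]
ee_rot: [-125.2, -0.1, 103.9]
wrist_force: [0.3, 0.6, -1.1]
width: 0.0205
finger_force: 0.3
```

Run:
```python
from h import *
print(pose()[0],pose()[2]["ee_rot"].round(1))
c=cam("scene"); im=snap("scene","s3")
p=proj(c,[[.41,.1,.02]])[0].astype(int); print(p)
cv2.imwrite("pics/s3c.png",cv2.resize(im[p[1]-50:p[1]+50,p[0]-65:p[0]+65,::-1],None,fx=5,fy=5,interpolation=cv2.INTER_CUBIC))
```

```text
[412.52993934 100.89485654  27.60102642] [-1.252e+02 -1.000e-01  1.039e+02]
[371 218]
```

View pics/s3c.png

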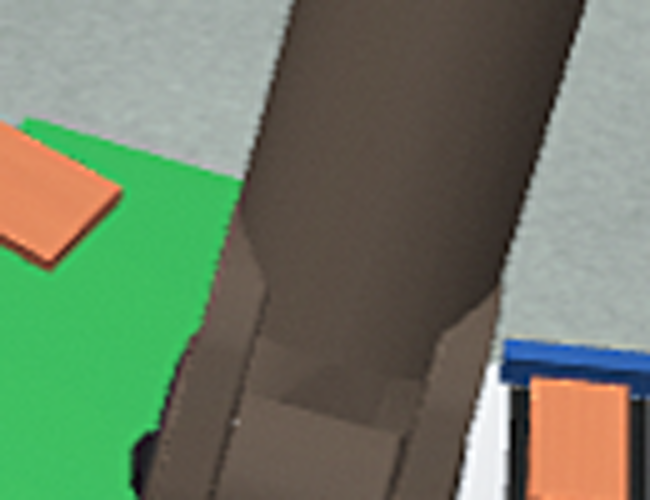

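That picture shows only the forearm, which hides the plate. I'll draw the hand back level so the plate eases down along the lower finger.

jog_arm(
  deltas="0 0 0 0 0.003 -0.004 0.76;0 0 0 0 0.006 -0.008 0.76;0 0 0 0 0.009 -0.012 0.76;0 0 0 0 0.012 -0.0165 0.76;0 0 0 0 0.0145 -0.0205 0.76;0 0 0 0 0.017 -0.0245 0.76;0 0 0 0 0.02 -0.029 0.76;0 0 0 0 0.023 -0.033 0.76",
)

```text
clock: 19.2
tcp_pos: [0.4522, 0.1107, 0.0278]
ee_rot: [-125.2, -0.1, 103.9]
wrist_force: [0.6, 0.1, -0.8]
width: 0.0205
finger_force: 0.0
```

jog_arm(
  deltas="0 0 0 0 0.006 -0.008 0.76;0 0 0 0 0.012 -0.0165 0.76;0 0 0 0 0.012 -0.045 0.76;0 0 0 0 0.012 -0.08 0.76;-8 0 0 0 0.012 -0.12 0.76;-16 0 0 0 0.012 -0.15 0.76;-24 0 0 0 0.012 -0.15 0.76;-32 0 0 0 0.012 -0.15 0.76",
)

```text
clock: 20.0
tcp_pos: [0.5795, 0.1417, 0.1054]
ee_rot: [-157.7, -0.1, 103.9]
wrist_force: [-0.2, 0.6, -0.3]
width: 0.0206
finger_force: 0.0
```

Run:
```python
from h import *
for n in ("top","wrist"):
    c=cam(n); im=snap(n,n+"5"); rect(im,c,(12,100,100),(35,255,255),.008,mn=40)
print(pose()[2]["joint_pos"].round(1))
dlt((405,98,130),104)
```

```text
[592. 339.] c [ 292.8 -760.6] size [228.2 232.9] yaw 101.4
[289. 289.] c [409.3 101.4] size [44.6 69.4] yaw 103.7
[163. 235.] c [550.  453.8] size [38.9 52.7] yaw 155.4
[546. 226.] c [ 630.6 -645.7] size [151.  205.2] yaw 171.6
[146. 213.] c [406.9 101.3] size [45.5 69.6] yaw 103.8
[-29.8  43.8  20.7  83.7 -13.8  77.9   7.9]
 [-22.52  -0.2   -0.16] [-0.0005 -0.1714  0.0459]
```

Brass lies flat at about (0.4075, 0.101), yaw 103.8°. Now I'll grip it by its width.

jog_arm(
  deltas="-22.5 0 0 0 -0.169 -0.03 0.35;-22.5 0 0 0 -0.169 -0.03 0.35;-22.5 0 0 0 -0.169 0.02 0.35;-22.5 0 0 0 -0.169 0.046 0.35;-22.5 0 0 0 -0.169 0.046 0.35;-22.5 0 0 0 -0.169 0.046 0.35;-22.5 0 0 0 -0.169 0.046 0.35",
)

```text
clock: 20.8
tcp_pos: [0.4106, 0.1004, 0.128]
ee_rot: [-179.7, -0.1, 103.9]
wrist_force: [0.5, 0.1, -0.9]
width: 0.0561
finger_force: 0.0
```

Run:
```python
from h import *
c=cam("wrist"); im=snap("wrist","w6"); rect(im,c,(12,100,100),(35,255,255),.008)
print(pose()[0]); dlt((407,101.3,12),103.8)
```

```text
[315. 227.] c [407.  101.5] size [44.5 69.2] yaw 103.8
[411.15261826 100.47864084 128.02626492]
 [-0.23 -0.12  0.11] [ 0.0016 -0.0034  0.116 ]
```

jog_arm(
  deltas="-0.2 0 0 0.0015 -0.0035 0.04 0.35;-0.2 0 0 0.0015 -0.0035 0.08 0.35;-0.2 0 0 0.0015 -0.0035 0.105 0.35;-0.2 0 0 0.0015 -0.0035 0.116 0.35;-0.2 0 0 0.0015 -0.0035 0.116 0.35;-0.2 0 0 0.0015 -0.0035 0.116 0.35",
)

```text
clock: 21.45
tcp_pos: [0.4057, 0.1007, 0.012]
ee_rot: [-179.9, -0.1, 103.9]
wrist_force: [0.1, 0.4, -0.4]
width: 0.0553
finger_force: 0.0
```

jog_arm(
  deltas="0 0 0 0 0 0.0015 0.35;0 0 0 0 0 0.003 0.35;0 0 0 0 0 0.003 0.35;0 0 0 0 0 0.003 0.35",
)

```text
clock: 21.85
tcp_pos: [0.4048, 0.1007, 0.0089]
ee_rot: [-179.9, -0.1, 103.9]
wrist_force: [0.4, -0.1, -0.0]
width: 0.0556
finger_force: 0.0
```

jog_arm(
  deltas="0 0 0 0 0.001 0.001 0.35;0 0 0 0 0.0022 0.002 0.35;0 0 0 0 0.0022 0.002 0.45;0 0 0 0 0.0022 0.002 0.6;0 0 0 0 0.0022 0.002 0.6;0 0 0 0 0.0022 0.002 0.6;0 0 0 0 0.0022 0.002 0.6",
  grip_force=60,
)

```text
clock: 22.55
tcp_pos: [0.4071, 0.1012, 0.0069]
ee_rot: [-180.0, -0.1, 103.9]
wrist_force: [-0.9, -0.6, 9.2]
width: 0.043
finger_force: 59.8
```

jog_arm(
  deltas="0 0 0 0 0 -0.02 0.6;0 0 0 0 0 -0.06 0.6;0 0 0 0 0 -0.09 0.6;0 0 0 0 0 -0.09 0.6",
)

```text
clock: 22.95
tcp_pos: [0.4086, 0.1015, 0.0993]
ee_rot: [179.8, -0.2, 103.9]
wrist_force: [0.2, 0.1, -2.9]
width: 0.043
finger_force: 62.7
```

Run:
```python
from h import *
S=np.array([433.0,232.8]); u=np.array([np.cos(np.radians(14.9)),np.sin(np.radians(14.9))])
p=S+u*69+[0,0]; print(pose()[0],p); dlt((*p,75),14.9,-13.6)
dlt((*p,75),14.9,13.6)
```

```text
[408.64576572 101.49086149  99.30320353] [499.67994947 250.54216273]
 [ 10.56 -11.06  88.56] [0.1227 0.1241 0.0252]
 [-10.56  10.43  88.54] [0.1227 0.1241 0.0252]
```

jog_arm(
  deltas="10.6 -11 88.5 0.123 0.124 0.025 0.6;10.6 -11 88.5 0.123 0.124 0.025 0.6;10.6 -11 88.5 0.123 0.124 0.025 0.6;10.6 -11 88.5 0.123 0.124 0.025 0.6;10.6 -11 88.5 0.123 0.124 0.025 0.6;10.6 -11 88.5 0.123 0.124 0.025 0.6;10.6 -11 88.5 0.123 0.124 0.025 0.6;10.6 -11 88.5 0.123 0.124 0.025 0.6",
)

```text
clock: 23.75
tcp_pos: [0.4969, 0.2502, 0.07]
ee_rot: [-177.9, 11.0, 35.8]
wrist_force: [0.5, -0.8, -2.0]
width: 0.0429
finger_force: 62.7
```

```bash
cat >> h.py <<'E'
S=np.array([433.0,232.8]); u=np.array([np.cos(np.radians(14.9)),np.sin(np.radians(14.9))])
def lay(xf,a,h,dz,lat=0):
    s=xf-35*np.cos(np.radians(a))+h*np.sin(np.radians(a)); z=4+35*np.sin(np.radians(a))+h*np.cos(np.radians(a))+dz
    p=S+u*s+lat*np.array([-u[1],u[0]]); print("TCP",p.round(1),round(z,1)); return dlt((*p,z),14.9,-a)
E
python3 - <<'E'
from h import *
P,Q,o=pose();print(P,o["ee_rot"].round(1)); lay(103.5,13.8,6.8,45)
E
```

```text
[496.91990607 250.20688491  70.01062342] [-177.9   11.    35.8]
TCP [501.7 251.1] 64.0
 [ 2.46 -2.35 20.49] [0.0055 0.0023 0.005 ]
```

jog_arm(
  deltas="2.5 -2.4 20.5 0.0055 0.002 0.005 0.6;2.5 -2.4 20.5 0.0055 0.002 0.005 0.6;2.5 -2.4 20.5 0.0055 0.002 0.005 0.6;2.5 -2.4 20.5 0.0055 0.002 0.005 0.6;2.5 -2.4 20.5 0.0055 0.002 0.005 0.6",
)

```text
clock: 24.25
tcp_pos: [0.5019, 0.251, 0.0645]
ee_rot: [-179.9, 13.8, 15.3]
wrist_force: [-0.1, -0.6, -2.1]
width: 0.0428
finger_force: 62.7
```

Run:
```python
from h import *
P,Q,o=pose();print(P,o["ee_rot"].round(1)); lay(103.5,13.8,6.8,10)
```

```text
[501.85545501 251.03368555  64.54991034] [-179.9   13.8   15.3]
TCP [501.7 251.1] 29.0
 [ 0.   -0.02  0.42] [ 0.0084 -0.      0.0346]
```

jog_arm(
  deltas="0 0 0.4 0.004 0 0.015 0.6;0 0 0.4 0.0075 0 0.03 0.6;0 0 0.4 0.0084 0 0.0345 0.6;0 0 0.4 0.0084 0 0.0345 0.6;0 0 0.4 0.0084 0 0.0345 0.6",
)

```text
clock: 24.75
tcp_pos: [0.5023, 0.2512, 0.03]
ee_rot: [-180.0, 13.7, 14.8]
wrist_force: [0.8, -0.3, -1.5]
width: 0.0431
finger_force: 62.6
```

Run:
```python
from h import *
P,Q,o=pose();print(P,o["ee_rot"].round(1)); lay(103.5,13.8,6.8,1)
```

```text
[502.27589409 251.21796313  29.98743858] [-180.    13.7   14.8]
TCP [501.7 251.1] 20.0
 [-0.02 -0.07 -0.09] [ 0.0018 -0.      0.0099]
```

jog_arm(
  deltas="0 0 0 0.0007 0 0.004 0.6;0 0 0 0.0013 0 0.007 0.6;0 0 0 0.0018 0 0.009 0.6;0 0 0 0.002 0 0.01 0.6;0 0 0 0.002 0 0.01 0.6",
)

```text
clock: 25.25
tcp_pos: [0.5018, 0.2512, 0.0198]
ee_rot: [-180.0, 13.7, 14.8]
wrist_force: [-0.1, -0.4, -2.8]
width: 0.043
finger_force: 62.6
```

jog_arm(
  deltas="0 0 0 0.0001 0 0.0005 0.6;0 0 0 0.0002 0 0.001 0.6;0 0 0 0.0002 0 0.001 0.6",
)

```text
clock: 25.55
tcp_pos: [0.5019, 0.2512, 0.0191]
ee_rot: [-180.0, 13.7, 14.8]
wrist_force: [0.3, -0.2, 1.2]
width: 0.0433
finger_force: 63.0
```

jog_arm(
  deltas="0 0 0 0.0001 0 0.0005 0.6;0 0 0 0.0002 0 0.0008 0.6;0 0 0 0.0002 0 0.0008 0.6",
)

```text
clock: 25.85
tcp_pos: [0.5019, 0.2512, 0.0189]
ee_rot: [-180.0, 13.7, 14.8]
wrist_force: [-1.8, -1.1, 9.7]
width: 0.0427
finger_force: 63.8
```

Run:
```python
from h import *
P,Q,o=pose();print(P,o["ee_rot"].round(2),o["wrist_force"],o["ft_torque"], Q.inv().apply(o["ft_torque"]))
```

```text
[501.87432674 251.238347    18.93408522] [-179.95   13.71   14.8 ] [-1.79104998 -1.1471398   9.65042014] [-0.0377484   0.60979057  0.05317819] [ 0.10329707 -0.59926209 -0.07944853]
```

jog_arm(
  deltas="0 0 0 0 0 0 0.48;0 0 0 0 0 0 0.42;0 0 0 0 0 0 0.36;0 0 0 0 0 0 0.36;0 0 0 0 0 -0.02 0.36;0 0 0 0 0 -0.06 0.36;0 0 0 0 0 -0.11 0.36;0 0 0 0 0 -0.15 0.36",
)

```text
clock: 26.65
tcp_pos: [0.5369, 0.2602, 0.1661]
ee_rot: [180.0, 13.7, 14.8]
wrist_force: [0.3, 0.3, -0.6]
width: 0.0545
finger_force: 0.0
```

```bash
cat >> h.py <<'E'
def corners(im,c,lo,hi,mn=800):
    hsv=cv2.cvtColor(im[:,:,::-1].copy(),cv2.COLOR_BGR2HSV); m=cv2.inRange(hsv,lo,hi)
    q=max(cv2.findContours(m,cv2.RETR_EXTERNAL,cv2.CHAIN_APPROX_NONE)[0],key=cv2.contourArea)
    return q[:,0]
def tray_sy(c,px,z):
    d=onz(c,px,z)[:,:2]*1000-S; return np.c_[d@u,d@[-u[1],u[0]]]
E
python3 - <<'E'
from h import *
P,Q,o=pose();print(P,o["ee_rot"].round(1)); c=cam("wrist"); im=snap("wrist","w7")
for n,lo,hi,z in (("cu",(3,120,100),(11,255,255),.012),("br",(14,100,60),(35,255,255),.012),("br20",(14,100,60),(35,255,255),.027)):
    t=tray_sy(c,corners(im,c,lo,hi),z); print(n,t.min(0).round(1),t.max(0).round(1))
dlt((512,-245,160),98)
E
```

```text
[536.90096599 260.21381606 166.06985481] [180.   13.7  14.8]
cu [-139.  -314.1] [ -43.6 -229.7]
br [ 23.2 -24.8] [105.3  23.3]
br20 [ 33.8 -23.5] [111.3  22. ]
 [ -9.61  10.74 -82.82] [-0.15    0.4816  0.047 ]
```

View pics/w7.png

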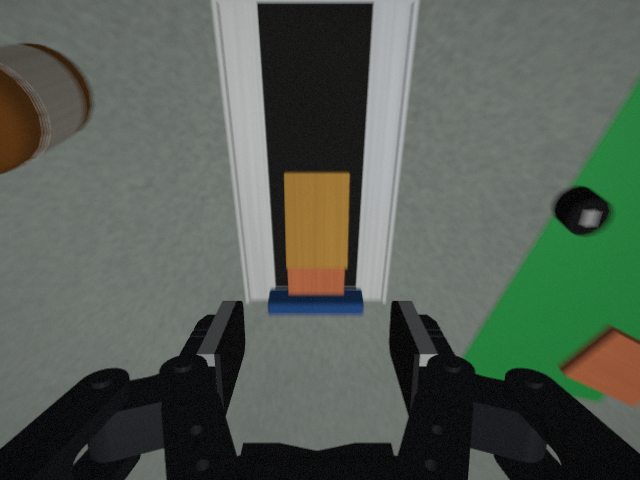

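Brass at (317,220) lies square in the lane, with about half of copper showing at (316,282). It spans s≈35 to 105 mm from the stop. Next is steel.

Run:
```python
from h import *
dlt((607,-236,150),98)
```

```text
[ -9.61  10.74 -82.82] [-0.0561  0.4972  0.0353]
```

jog_arm(
  deltas="-9.6 10.7 -82.8 -0.076 0.49 0.025 0.67;-9.6 10.7 -82.8 -0.076 0.49 0.025 0.67;-9.6 10.7 -82.8 -0.076 0.49 0.025 0.67;-9.6 10.7 -82.8 -0.076 0.49 0.025 0.67;-9.6 10.7 -82.8 -0.076 0.49 0.025 0.67;-9.6 10.7 -82.8 -0.076 0.49 0.025 0.67;-9.6 10.7 -82.8 -0.076 0.49 0.025 0.67;-9.6 10.7 -82.8 -0.076 0.49 0.025 0.67",
)

```text
clock: 27.5
tcp_pos: [0.5746, -0.1384, 0.1586]
ee_rot: [-178.0, 2.4, 83.1]
wrist_force: [0.7, -0.3, -0.5]
width: 0.0282
finger_force: 0.0
```

Run:
```python
from h import *
print(pose()[0],pose()[2]["joint_pos"].round(1)); dlt((607,-236,135),98.2)
```

```text
[ 574.6349727  -138.41587645  158.62375168] [-14.2  29.2  30.7 100.9 -14.3  55.9  14.8]
 [ -2.26   2.13 -15.1 ] [-0.0919  0.0447  0.026 ]
```

jog_arm(
  deltas="-2.3 2.1 -15.1 -0.092 0.045 0.026 0.67;-2.3 2.1 -15.1 -0.092 0.045 0.026 0.67;-2.3 2.1 -15.1 -0.092 0.045 0.026 0.67;-2.3 2.1 -15.1 -0.092 0.045 0.026 0.67;-2.3 2.1 -15.1 -0.092 0.045 0.026 0.67;-2.3 2.1 -15.1 -0.092 0.045 0.026 0.67",
)

```text
clock: 28.1
tcp_pos: [0.6073, -0.2319, 0.1351]
ee_rot: [-180.0, 0.0, 98.0]
wrist_force: [0.6, 0.6, 0.4]
width: 0.0283
finger_force: 0.0
```

Run:
```python
from h import *
print(pose()[0],pose()[2]["ee_rot"].round(1)); c=cam("wrist"); im=snap("wrist","w8")
# brightness profile along the rack x at z=.05 across expected steel, averaged along its length
n=np.array([np.cos(np.radians(8.2)),np.sin(np.radians(8.2))]); l=np.array([-n[1],n[0]])
C=np.array([608.3,-238.2]); g=im.astype(float)
for t in range(-14,15,2):
    pts=[proj(c,np.r_[C+n*t+l*k,50][None]/1000)[0].astype(int) for k in range(-28,29,4)]
    print(t,np.mean([g[y,x] for x,y in pts],0).round())
print("len")
for k in range(-48,49,4):
    print(k,np.mean([g[tuple(proj(c,np.r_[C+n*t+l*k,50][None]/1000)[0].astype(int)[::-1])] for t in (-1,0,1)],0).round(),end=";")
print();dlt((608.3,-238.2,42),98.2)
```

```text
[ 607.32113584 -231.88747775  135.05624628] [-180.    0.   98.]
-14 [ 60.  93. 147.]
-12 [ 59.  93. 147.]
-10 [ 55.  90. 150.]
-8 [ 54.  90. 150.]
-6 [ 54.  90. 150.]
-4 [ 56.  82. 122.]
-2 [148. 150. 153.]
0 [147. 148. 153.]
2 [146. 148. 152.]
4 [128. 129. 131.]
6 [ 54.  90. 150.]
8 [ 53.  90. 149.]
10 [ 54.  89. 150.]
12 [ 58.  92. 147.]
14 [ 58.  93. 147.]
len
-48 [119. 126. 120.];-44 [119. 125. 120.];-40 [118. 124. 119.];-36 [115. 121. 115.];-32 [146. 146. 152.];-28 [147. 147. 150.];-24 [147. 148. 152.];-20 [147. 148. 152.];-16 [147. 149. 153.];-12 [147. 149. 153.];-8 [148. 149. 153.];-4 [148. 150. 154.];0 [148. 150. 154.];4 [147. 149. 153.];8 [147. 149. 154.];12 [147. 149. 153.];16 [148. 149. 154.];20 [148. 149. 154.];24 [148. 149. 153.];28 [147. 148. 152.];32 [148. 149. 153.];36 [63. 63. 63.];40 [64. 64. 64.];44 [119. 125. 119.];48 [119. 127. 119.];
 [ 0.    0.02 -0.19] [-0.0063 -0.      0.0932]
```

The grey profile puts steel within 1 mm of where I expected it, so I'm descending.

jog_arm(
  deltas="0 0 -0.2 -0.006 0.001 0.03 0.67;0 0 -0.2 -0.006 0.001 0.06 0.67;0 0 -0.2 -0.006 0.001 0.082 0.67;0 0 -0.2 -0.006 0.001 0.093 0.67;0 0 -0.2 -0.006 0.001 0.093 0.67;0 0 -0.2 -0.006 0.001 0.093 0.67",
)

```text
clock: 28.75
tcp_pos: [0.6094, -0.24, 0.043]
ee_rot: [180.0, 0.1, 98.1]
wrist_force: [0.9, 0.6, 0.9]
width: 0.0281
finger_force: 0.0
```

jog_arm(
  deltas="0 0 0 0 0 0 0.8;0 0 0 0 0 0 1;0 0 0 0 0 0 1;0 0 0 0 0 0 1",
  grip_force=50,
)

```text
clock: 29.15
tcp_pos: [0.6096, -0.2406, 0.0435]
ee_rot: [179.9, 0.1, 98.0]
wrist_force: [-0.5, 0.9, 8.2]
width: 0.0067
finger_force: 50.3
```

jog_arm(
  deltas="0 0 0 0 0 -0.03 1;0 0 0 0 0 -0.07 1;0 0 0 0 0 -0.1 1;0 0 0 0 0 -0.1 1",
)

```text
clock: 29.55
tcp_pos: [0.611, -0.2417, 0.1471]
ee_rot: [179.6, 0.3, 98.0]
wrist_force: [-0.8, -0.2, -0.6]
width: 0.0065
finger_force: 49.7
```

Run:
```python
from h import *
print(pose()[0],pose()[2]["joint_pos"].round(1)); dlt((394,96,125),104)
```

```text
[ 611.03842553 -241.73082625  147.11158315] [  0.9  33.6  24.8  93.3 -16.2  56.2  39. ]
 [ 0.38  0.29 -5.98] [ 0.3648 -0.1679  0.0193]
```

jog_arm(
  deltas="0.4 0.3 -6 0.365 -0.168 0 1;0.4 0.3 -6 0.365 -0.168 0 1;0.4 0.3 -6 0.365 -0.168 0 1;0.4 0.3 -6 0.365 -0.168 0 1;0.4 0.3 -6 0.365 -0.168 0 1;0.4 0.3 -6 0.365 -0.168 0 1;0.4 0.3 -6 0.365 -0.168 0.01 1;0.4 0.3 -6 0.365 -0.168 0.019 1",
)

```text
clock: 30.35
tcp_pos: [0.3923, 0.0961, 0.124]
ee_rot: [-179.7, -0.3, 104.0]
wrist_force: [1.7, 1.5, -0.9]
width: 0.0066
finger_force: 49.7
```

jog_arm(
  deltas="0 0 0 0.01 -0.005 0.005 1;0 0 0 0.01 -0.005 0.005 1",
)

```text
clock: 30.55
tcp_pos: [0.3839, 0.1042, 0.118]
ee_rot: [-179.5, -0.3, 104.3]
wrist_force: [0.5, -0.2, -1.2]
width: 0.0062
finger_force: 49.6
```

Run:
```python
from h import *
print(pose()[0],pose()[2]["ee_rot"].round(1),pose()[2]["width"],pose()[2]["joint_pos"].round(1))
for th,dz in ((0,50),(25,30),(45,15),(55,6)): g=tip((390,95),104,-th,38.5,dz=dz,label=(th,dz))
```

```text
[383.89710324 104.16695005 117.95175814] [-179.5   -0.3  104.3] 0.006247453383965422 [-39.2  14.1  19.8 129.3  -8.2  38.2   0.9]
(0, 50) [386.1  94.   88.5] rv [-0.5 -0.3  0.3] sh [-0.0105 -0.0001  0.0294]
(25, 30) [402.3  98.1  66.6] rv [24.5 -0.2  0.3] sh [-0.0107  0.0168  0.0512]
(45, 15) [413.7 100.9  45.1] rv [44.5 -0.1  0.4] sh [-0.0108  0.0287  0.0726]
(55, 6) [418.4 102.1  31.4] rv [54.5 -0.1  0.4] sh [-0.0109  0.0337  0.0862]
```

Same tipping move as for brass.

jog_arm(
  deltas="8 0 0 -0.005 0.004 0.01 1;16 0 0 -0.01 0.01 0.025 1;24 0 0 -0.01 0.016 0.042 1;32 0 0 -0.01 0.021 0.055 1;40 0 0 -0.011 0.026 0.065 1;48 0 0 -0.011 0.03 0.074 1;54.5 0 0 -0.011 0.034 0.083 1;54.5 0 0 -0.011 0.034 0.084 1",
)

```text
clock: 31.35
tcp_pos: [0.4207, 0.0989, 0.0292]
ee_rot: [-124.6, -0.2, 104.0]
wrist_force: [-0.5, 0.3, -2.8]
width: 0.006
finger_force: 49.7
```

jog_arm(
  deltas="0 0 0 0 0 0 1;0 0 0 0 0 0 1",
)

```text
clock: 31.55
tcp_pos: [0.4217, 0.1001, 0.0358]
ee_rot: [-125.3, -0.3, 104.0]
wrist_force: [-0.4, 0.3, -1.1]
width: 0.0066
finger_force: 49.7
```

jog_arm(
  deltas="0 0 0 0 0.002 0.0014 1;0 0 0 0 0.004 0.0028 1;0 0 0 0 0.006 0.0042 1;0 0 0 0 0.0074 0.0051 1;0 0 0 0 0.0074 0.0051 1",
)

```text
clock: 32.05
tcp_pos: [0.421, 0.1009, 0.0256]
ee_rot: [-125.1, -0.3, 104.0]
wrist_force: [0.5, -0.3, -1.3]
width: 0.0066
finger_force: 50.0
```

jog_arm(
  deltas="0 0 0 0 0.0005 0.0003 1;0 0 0 0 0.001 0.0007 1;0 0 0 0 0.0014 0.001 1;0 0 0 0 0.0014 0.001 1",
)

```text
clock: 32.45
tcp_pos: [0.4212, 0.101, 0.025]
ee_rot: [-125.1, -0.3, 104.0]
wrist_force: [3.5, 2.4, 10.3]
width: 0.0063
finger_force: 51.1
```

Edge contact made. I'll open and ease it down as before.

jog_arm(
  deltas="0 0 0 0 -0.001 0 0.88;0 0 0 0 -0.003 0 0.83;0 0 0 0 -0.005 0 0.78;0 0 0 0 -0.006 0 0.76;0 0 0 0 -0.006 0 0.76",
)

```text
clock: 32.95
tcp_pos: [0.4175, 0.0999, 0.0288]
ee_rot: [-125.1, -0.3, 104.0]
wrist_force: [-0.0, -0.3, -0.5]
width: 0.0209
finger_force: 0.3
```

jog_arm(
  deltas="0 0 0 0 0.003 -0.004 0.76;0 0 0 0 0.006 -0.008 0.76;0 0 0 0 0.009 -0.012 0.76;0 0 0 0 0.012 -0.0165 0.76;0 0 0 0 0.0145 -0.0205 0.76;0 0 0 0 0.017 -0.0245 0.76;0 0 0 0 0.02 -0.029 0.76;0 0 0 0 0.023 -0.033 0.76",
)

```text
clock: 33.75
tcp_pos: [0.4572, 0.1098, 0.0289]
ee_rot: [-125.1, -0.3, 104.0]
wrist_force: [1.0, -0.1, -0.1]
width: 0.0204
finger_force: 0.0
```

jog_arm(
  deltas="0 0 0 0 0.006 -0.008 0.76;0 0 0 0 0.012 -0.0165 0.76;0 0 0 0 0.012 -0.045 0.76;0 0 0 0 0.012 -0.08 0.76;-8 0 0 0 0.012 -0.12 0.76;-16 0 0 0 0.012 -0.15 0.76;-24 0 0 0 0.012 -0.15 0.76;-32 0 0 0 0.012 -0.15 0.76",
)

```text
clock: 34.55
tcp_pos: [0.5846, 0.141, 0.1062]
ee_rot: [-157.6, -0.2, 104.0]
wrist_force: [0.8, 0.6, 0.1]
width: 0.0206
finger_force: 0.0
```

Run:
```python
from h import *
dlt((410,100,130),104)
```

```text
[-22.41  -0.23   0.09] [ 0.0027 -0.1748  0.0464]
```

jog_arm(
  deltas="-22.4 0 0 0.003 -0.172 -0.03 0.35;-22.4 0 0 0.003 -0.172 -0.03 0.35;-22.4 0 0 0.003 -0.172 0.02 0.35;-22.4 0 0 0.003 -0.172 0.046 0.35;-22.4 0 0 0.003 -0.172 0.046 0.35;-22.4 0 0 0.003 -0.172 0.046 0.35;-22.4 0 0 0.003 -0.172 0.046 0.35",
)

```text
clock: 35.25
tcp_pos: [0.4121, 0.1013, 0.1305]
ee_rot: [-179.6, -0.3, 104.0]
wrist_force: [1.1, 0.5, 0.6]
width: 0.0557
finger_force: 0.0
```

Run:
```python
from h import *
c=cam("wrist"); im=snap("wrist","w9"); print(pose()[0])
p=proj(c,[[.412,.102,.008]])[0].astype(int); print(p, im[p[1],p[0]])
b=im.astype(int); m=((np.abs(b-b[p[1],p[0]]).max(2)<30)&((b[:,:,2]-b[:,:,1])>=-2)).astype(np.uint8)
m=cv2.morphologyEx(m,cv2.MORPH_OPEN,np.ones((5,5),np.uint8))
n,l,st,ce=cv2.connectedComponentsWithStats(m); k=l[p[1],p[0]]; print(st[k])
q=np.argwhere(l==k)[:,::-1]; q=cv2.convexHull(q.astype(np.int32))[:,0]
r=cv2.minAreaRect((onz(c,q,.008)[:,:2]*1000).astype(np.float32)); print(r, cv2.boxPoints(r).round(1).tolist())
```

```text
[412.71963996 101.44310491 130.51598909]
[320 231] [127 129 131]
[ 284  179   72  103 7011]
((411.21954345703125, 101.50440979003906), (44.68158721923828, 68.5152587890625), 13.89380931854248) [[381.29998779296875, 129.39999389648438], [397.79998779296875, 62.900001525878906], [441.1000061035156, 73.5999984741211], [424.70001220703125, 140.10000610351562]]
```

Run:
```python
from h import *
dlt((411.2,101.5,12),103.9)
```

```text
[-0.39 -0.25  0.15] [-1.000e-04 -7.000e-04  1.185e-01]
```

jog_arm(
  deltas="-0.4 -0.2 0 0 0 0.04 0.35;-0.4 -0.2 0 0 0 0.08 0.35;-0.4 -0.2 0 0 0 0.105 0.35;-0.4 -0.2 0 0 0 0.118 0.35;-0.4 -0.2 0 0 0 0.118 0.35;-0.4 -0.2 0 0 0 0.118 0.35;-0.4 -0.2 0 0 0 0.118 0.35",
)

```text
clock: 36.0
tcp_pos: [0.4109, 0.1014, 0.0125]
ee_rot: [-180.0, -0.1, 104.0]
wrist_force: [0.1, -0.1, 0.3]
width: 0.0554
finger_force: 0.0
```

Run:
```python
from h import *
print(pose()[0]);dlt((411.2,101.5,6.8),103.9)
```

```text
[410.88930513 101.43563869  12.51761532]
 [-0.01 -0.06  0.14] [-0.      0.0003  0.0057]
```

jog_arm(
  deltas="0 0 0 0 0.0005 0.002 0.35;0 0 0 0 0.0005 0.004 0.35;0 0 0 0 0.0005 0.0055 0.35;0 0 0 0 0.0005 0.0055 0.45;0 0 0 0 0.0005 0.0055 0.6;0 0 0 0 0.0005 0.0055 0.6;0 0 0 0 0.0005 0.0055 0.6;0 0 0 0 0.0005 0.0055 0.6",
  grip_force=60,
)

```text
clock: 36.8
tcp_pos: [0.4104, 0.1014, 0.0068]
ee_rot: [-179.9, -0.1, 104.0]
wrist_force: [-1.8, -1.2, 8.7]
width: 0.043
finger_force: 59.9
```

jog_arm(
  deltas="0 0 0 0 0 -0.02 0.6;0 0 0 0 0 -0.06 0.6;0 0 0 0 0 -0.1 0.6;0 0 0 0 0 -0.1 0.6",
)

```text
clock: 37.2
tcp_pos: [0.4125, 0.1018, 0.1101]
ee_rot: [179.7, -0.1, 104.0]
wrist_force: [0.4, 0.4, -1.2]
width: 0.0433
finger_force: 62.6
```

Run:
```python
from h import *
print(pose()[0]); f=lay(138,13.5,6.8,60)
```

```text
[412.54937281 101.83532516 110.12656619]
TCP [535.  259.9] 78.8
 [ 10.6  -10.97  88.68] [0.1236 0.157  0.0324]
```

jog_arm(
  deltas="10.6 -11 88.7 0.124 0.157 0.03 0.6;10.6 -11 88.7 0.124 0.157 0.03 0.6;10.6 -11 88.7 0.124 0.157 0.03 0.6;10.6 -11 88.7 0.124 0.157 0.03 0.6;10.6 -11 88.7 0.124 0.157 0.03 0.6;10.6 -11 88.7 0.124 0.157 0.03 0.6;10.6 -11 88.7 0.124 0.157 0.03 0.6;10.6 -11 88.7 0.124 0.157 0.03 0.6",
)

```text
clock: 38.0
tcp_pos: [0.5318, 0.2597, 0.075]
ee_rot: [-178.0, 11.1, 36.0]
wrist_force: [-0.4, -0.2, -1.0]
width: 0.0435
finger_force: 62.6
```

Run:
```python
from h import *
print(pose()[0]); f=lay(138,13.6,6.8,40)
```

```text
[531.7546486  259.72862724  74.97520057]
TCP [535.  259.9] 58.8
 [ 2.52 -2.15 20.61] [0.0058 0.0023 0.0152]
```

jog_arm(
  deltas="2.5 -2.2 20.6 0.006 0.002 0.015 0.6;2.5 -2.2 20.6 0.006 0.002 0.015 0.6;2.5 -2.2 20.6 0.006 0.002 0.015 0.6;2.5 -2.2 20.6 0.006 0.002 0.015 0.6;2.5 -2.2 20.6 0.006 0.002 0.015 0.6",
)

```text
clock: 38.5
tcp_pos: [0.5354, 0.26, 0.0596]
ee_rot: [-180.0, 13.6, 15.4]
wrist_force: [-0.1, 0.4, -1.8]
width: 0.0432
finger_force: 62.6
```

Run:
```python
from h import *
print(pose()[0],pose()[2]["ee_rot"].round(1)); f=lay(138,13.6,6.8,9)
```

```text
[535.3919411  260.03783216  59.56735777] [-180.    13.6   15.4]
TCP [535.  259.9] 27.8
 [ 0.06 -0.04  0.44] [0.0071 0.     0.0309]
```

jog_arm(
  deltas="0 0 0.4 0.003 0 0.014 0.6;0 0 0.4 0.006 0 0.026 0.6;0 0 0.4 0.007 0 0.031 0.6;0 0 0.4 0.007 0 0.031 0.6;0 0 0.4 0.007 0 0.031 0.6",
)

```text
clock: 39.0
tcp_pos: [0.5354, 0.26, 0.0284]
ee_rot: [179.9, 13.5, 14.8]
wrist_force: [-0.1, -0.2, -0.3]
width: 0.0427
finger_force: 62.6
```

Run:
```python
from h import *
print(pose()[0],pose()[2]["ee_rot"].round(1)); f=lay(138,13.6,6.8,1)
```

```text
[535.36090859 259.97730975  28.35028274] [179.9  13.5  14.8]
TCP [535.  259.9] 19.8
 [ 0.04 -0.08 -0.07] [ 0.0017 -0.0001  0.0084]
```

jog_arm(
  deltas="0 0 0 0.0007 0 0.0035 0.6;0 0 0 0.0013 0 0.0065 0.6;0 0 0 0.0017 0 0.008 0.6;0 0 0 0.0017 0 0.008 0.6;0 0 0 0.0017 0 0.008 0.6",
)

```text
clock: 39.5
tcp_pos: [0.5351, 0.26, 0.0204]
ee_rot: [179.9, 13.5, 14.8]
wrist_force: [-1.1, 0.3, -2.3]
width: 0.0428
finger_force: 62.6
```

jog_arm(
  deltas="0 0 0 0.0001 0 0.0005 0.6;0 0 0 0.0002 0 0.001 0.6;0 0 0 0.0002 0 0.001 0.6",
)

```text
clock: 39.8
tcp_pos: [0.5351, 0.26, 0.0192]
ee_rot: [180.0, 13.5, 14.8]
wrist_force: [-0.0, 0.4, -1.7]
width: 0.0429
finger_force: 62.6
```

jog_arm(
  deltas="0 0 0 0.0001 0 0.0005 0.6;0 0 0 0.0002 0 0.0008 0.6;0 0 0 0.0002 0 0.0008 0.6;0 0 0 0.0002 0 0.0008 0.6",
)

```text
clock: 40.2
tcp_pos: [0.5352, 0.2601, 0.0189]
ee_rot: [180.0, 13.5, 14.8]
wrist_force: [-0.9, -0.3, 4.2]
width: 0.043
finger_force: 63.3
```

Contact is within 0.1 mm of the height I worked out, so I'm releasing and retracting.

jog_arm(
  deltas="0 0 0 0 0 0 0.48;0 0 0 0 0 0 0.42;0 0 0 0 0 0 0.36;0 0 0 0 0 0 0.36;0 0 0 0 0 -0.02 0.36;0 0 0 0 0 -0.06 0.36;0 0 0 0 0 -0.11 0.36;0 0 0 0 0 -0.15 0.36",
)

```text
clock: 41.0
tcp_pos: [0.5697, 0.269, 0.1667]
ee_rot: [179.9, 13.4, 14.8]
wrist_force: [0.6, 0.1, 0.1]
width: 0.0544
finger_force: 0.0
```

jog_arm(
  deltas="0 0 0 0 0 -0.03 0.36;0 0 0 0 0 -0.05 0.36;0 0 0 0 0 -0.05 0.36;0 0 0 0 0 -0.05 0.36",
)

```text
clock: 41.4
tcp_pos: [0.5802, 0.2721, 0.2127]
ee_rot: [180.0, 13.5, 14.8]
wrist_force: [0.4, -0.8, -0.6]
width: 0.0547
finger_force: 0.0
```

Run:
```python
from h import *
w=snap("wrist","w10"); s=snap("scene","s10"); c=cam("scene")
p=proj(c,[[.5,.25,.02]])[0].astype(int)
a=w[60:460,100:540]; b=cv2.resize(s[p[1]-70:p[1]+70,p[0]-60:p[0]+60],(343,400),interpolation=cv2.INTER_CUBIC)
cv2.imwrite("pics/fin.png",np.hstack([a,b])[:,:,::-1])
```

```text
(no output)
```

View pics/fin.png

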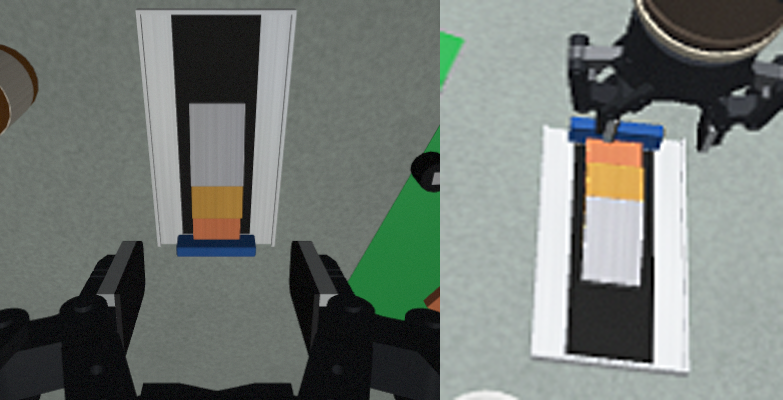

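The picture shows copper against the stop (216,228), then brass (216,202), then steel (217,145). They are aligned inside the lane, with about half of copper and half of brass showing. Handing in.

```bash
python3 -c "
from bench import ticket
print(ticket.close_job())"
```

```text
the job is handed in; nothing more can be done
None
```

The fan is laid and the job is handed in at about 41.5 s of the 72 s allowed: copper is flat against the stop, then brass and steel each lean back on the plate before it. About half of copper and half of brass show, and all three are in line inside the lane.

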